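# Reseat the raised vial stopper and start the mixer

## Task

One vial in the mixer has an orange stopper that has risen: with the fingertips, gently press that stopper straight down until it is fully home, then press the green button right down to start the mixer, let it spring back and withdraw. Grasp and lift nothing, do not touch the purple-capped vials, do not press the red or blue button, and leave everything else on the bench where it stands.

Things in the scene. Friction and masses are not known exactly. Their poses are not given: they have to be found in the camera images.
- mixer: cream bench mixer, fixed, 240 mm (x, front -x) by 280 mm (y), top 70 mm above the table; origin at centre of underside. An aluminium block 62 x 240 mm, top at 100 mm, holds four vials in a row along y, 58 mm apart, at mixer x = +45 mm; three push buttons in a row along y, 65 mm apart, at mixer x = -70 mm. Any vial may be in any socket, any button in any of its 3 places
- vial_a: the vial with the orange stopper: amber glass, 28 mm diameter, glass 50 mm tall, standing loose in a 24 mm deep socket (walls about 1.5 mm clear); origin at the centre of its underside, 76 mm above the table, z up
- stopper_top (a point): centre of the flat top of the orange stopper (26 mm diameter head, 12 mm thick); z up. Seated, it is 62 mm above the origin of its vial (138 mm above the table), level with the purple caps; at the start it stands 9 to 12 mm higher
- stopper (a joint): how far the orange stopper has been pushed into its vial: 0 = 12 mm proud, 0.012 m = fully home (a hard stop). Starts at 0 to 0.003. It slides straight down with about 4 N of friction plus 15 N per m/s and stays where it is left; it can also be pulled up (negative)
- vial_b: a 28 mm diameter amber glass vial with a purple cap, already closed, standing loose in another socket of the same row; origin at the centre of its underside, z up; its flat cap top is 62 mm above the origin (about 138 mm above the table), cap diameter 26 mm. To be left alone
- vial_c: a 28 mm diameter amber glass vial with a purple cap, already closed, standing loose in another socket of the same row; origin at the centre of its underside, z up; its flat cap top is 62 mm above the origin (about 138 mm above the table), cap diameter 26 mm. To be left alone
- vial_d: a 28 mm diameter amber glass vial with a purple cap, already closed, standing loose in another socket of the same row; origin at the centre of its underside, z up; its flat cap top is 62 mm above the origin (about 138 mm above the table), cap diameter 26 mm. To be left alone
- start (a joint): how far the round green push button on the mixer's front strip is pressed: 0 = up, 0.006 m = fully down; springs back by itself; starts to move at about 1.5 N and is fully down at 5 N
- start_top (a point): centre of the flat top of the green button (28 mm diameter cap in a 44 mm black collar); z up; it moves down with the button and stands 88 mm above the table when up
- stop (a joint): how far the round red push button on the mixer's front strip is pressed: 0 = up, 0.006 m = fully down; same spring; to be left alone
- stop_top (a point): centre of the flat top of the red button (28 mm diameter cap in a 44 mm black collar); z up; it moves down with the button and stands 88 mm above the table when up
- mode (a joint): how far the round blue push button on the mixer's front strip is pressed: 0 = up, 0.006 m = fully down; same spring; to be left alone
- mode_top (a point): centre of the flat top of the blue button (28 mm diameter cap in a 44 mm black collar); z up; it moves down with the button and stands 88 mm above the table when up
- bottle: clear reagent bottle with purple cap, 64 mm diameter, 130 mm tall, loose on the bench to the left (+y) of the mixer; origin under its centre. Leave standing
- jar: small amber jar with white lid, 56 mm diameter, 70 mm tall, loose on the bench to the left (+y) of the mixer; origin under its centre. Leave standing
- beaker: glass beaker, 70 mm diameter, 90 mm tall, loose on the bench to the right (-y) of the mixer; origin under its centre. Leave standing
- tipbox: blue pipette-tip box with lilac lid, 89 mm square, 57 mm tall, loose on the bench to the right (-y) of the mixer; origin under its centre. Leave standing

How it is judged:
By the outcome, as a careful person would: the job done as asked, in the order asked, and still so for the second after the job is handed in, with the robot touching nothing.
It also fails if it takes over 40 s, if anything falls off the work surface, if the arm or the gripper's body presses on something with over 40 N, if the wrist force passes 120 N, or if a joint passes its speed limit or range.

## Robot

A 6-joint arm with a two-finger parallel gripper is mounted at the origin on the work surface. World frame = base frame: x ahead of the robot, y to its left, z up, the work surface at z = 0. Lengths are in mm, angles in rad, forces in N, time in s.
With the tool pointing down it reaches from about 325 to 775 mm from the base axis. Payload 5.5 kg.
Tool frame: the origin (TCP) lies midway between the tips of the shut fingers; the grasp point (between the pads) lies behind it (r.grasp_offset is the z of the grasp point in the tool frame, in mm); z points along the fingers, x is the direction in which the jaws open and shut, and the axes are right-handed (so a half turn about z gives the same grasp; the last joint's range is limited). The gripper opens to 88 mm and grips with 3 to 60 N. Pads are 20 mm wide; open, the fingers measure 115 mm over their backs; the gripper's body (75 mm by 178 mm) begins 61 mm behind the grasp point.
Start: joints at [1.117, 0.091, 1.231, -0, 1.82, -0.057], TCP at [231.887, 553.394, 222.631] pointing down, gripper open.
Joint ranges: [-2.87, 2.87], [-0.86, 2.18], [0.17, 2.46], [-1.51, 4.65], [0.06, 2.69], [-2.65, 2.65]. Speed limits (rad/s): [2.57, 2.57, 3.01, 3.14, 3.14, 3.14].

## Interface

Orientations are given as a rotation vector (axis times angle).
In Python, from workcell import r, eyes, order gives the robot as it stands. Calls block until the motion is done:
- r.move_ptp(position, orientation): joint-space move of the TCP to a pose.
- r.move_linear(position, frame=None, v=150): straight line of the TCP; frame=None keeps the orientation; v is the mean speed in mm/s.
- r.movej(angles): joint-space move.
- r.set_gripper(opening): finger opening in mm; the grip force is fixed at half the most; returns when the fingers have stopped.
- r.wait(seconds).
- r.solve_ik(position, orientation): joint angles nearest the present ones, or None.
- eyes.grab_frame(name): name is "side" or "top" or "wrist"; returns the picture (384x512x3 uint8, red, green, blue); there is no depth.
- eyes.get_calibration(name): a dict with "fov_y" (degrees; the focal length in pixels is half the picture's height over the tangent of half this angle, whatever the lens; pixels are square), "cx", "cy" (the principal point, pixels), "dist_coeffs" ([k1, k2, p1, p2, k3] as OpenCV has them; the pictures are not rectified), "T" (4x4, takes a point from camera to world coordinates). Camera axes: x right, y up, looking along -z (the intrinsics and any distortion apply to the point x, -y, -z); pixel columns grow to the right and rows downward; lengths in mm; the calibration is good to about 2 mm. A picture is of the moment at which its call begins: read the wrist's pose just before it. get_calibration takes no time and is no camera call; for the wrist camera it gives the pose at the moment of the call.
A pose or a line that the arm cannot do raises r.MotionError and nothing moves.
- order.sign_off(): hands the job in, once; it reports no verdict.
Readings, each from a call of its own:
- r.read_time(): time.
- r.read_joints(): joint angles.
- r.read_dq(): joint speeds.
- r.read_joint_efforts(): joint torques, N m.
- r.read_eef_pos(): TCP position.
- r.read_eef_rot(): TCP orientation.
- r.read_force(): force on the tool from outside, world axes, zero at the start.
- r.read_ft_torque(): the same for the moment, N m.
- r.read_grip_width(): finger opening in mm.
Only numpy, scipy, OpenCV 4.12 (cv2) and the standard library are available. Lean on these libraries where they do the work, as an engineer would, in place of code of your own. Each camera call takes 0.05 s, during which the arm holds its last target.

## Working session

There is one attempt and no reset: what is moved stays moved. The work goes in short steps, each a Python script; the robot and the scene stay as the last script left them, time stands still between calls to the robot, and variables do not carry over. Pictures are saved under pics/ and viewed, and the job is handed in when it is done.

```bash
mkdir -p pics; ls; python3 - <<'E'
from workcell import r,eyes,order
import cv2
for n in("side","top","wrist"):
    c=eyes.get_calibration(n); im=eyes.grab_frame(n)
    cv2.imwrite(f"pics/{n}0.png",im[:,:,::-1])
    print(n,c)
print(r.read_time(),r.read_force(),r.read_eef_rot(),r.grasp_offset,r.read_grip_width())
E
```

```text
pics
side {'fov_y': 47.174631593920545, 'cx': 250.75986816168424, 'cy': 185.76552430204612, 'dist_coeffs': array([-0.17478526,  0.        ,  0.        ,  0.        ,  0.        ]), 'T': array([[ 8.97666958e-01,  2.71597528e-01, -3.47028552e-01,
         2.41018065e+02],
       [-4.40197506e-01,  5.89284511e-01, -6.77473188e-01,
        -5.88517766e+02],
       [ 2.04985072e-02,  7.60906398e-01,  6.48537789e-01,
         7.32106231e+02],
       [ 0.00000000e+00,  0.00000000e+00,  0.00000000e+00,
         1.00000000e+00]])}
top {'fov_y': 48.567467655192935, 'cx': 253.03642347913092, 'cy': 194.05186350602818, 'dist_coeffs': array([-0.15201804,  0.        ,  0.        ,  0.        ,  0.        ]), 'T': array([[-7.71528723e-03,  9.93423477e-01, -1.14237776e-01,
         4.66699986e+02],
       [-9.99627966e-01, -4.67338660e-03,  2.68717146e-02,
         5.09889638e+01],
       [ 2.61611149e-02,  1.14402599e-01,  9.93089946e-01,
         1.01731184e+03],
       [ 0.00000000e+00,  0.00000000e+00,  0.00000000e+00,
         1.00000000e+00]])}
wrist {'fov_y': 65.60155575771377, 'cx': 259.60465409247837, 'cy': 189.26288620733814, 'dist_coeffs': array([0.01568026, 0.        , 0.        , 0.        , 0.        ]), 'T': array([[ 3.87011398e-01, -8.88259521e-01, -2.47421100e-01,
         1.64646581e+02],
       [ 9.22072892e-01,  3.72253387e-01,  1.05872552e-01,
         5.80980176e+02],
       [-1.93895963e-03, -2.69114174e-01,  9.63106329e-01,
         3.83768100e+02],
       [ 0.00000000e+00,  0.00000000e+00,  0.00000000e+00,
         1.00000000e+00]])}
0.15 [-0.18743215 -0.50442721  0.04482164] [ 2.61508457e+00  1.73957324e+00 -2.03226543e-03] -18.700000000000003 87.96973646091466
```

View pics/side0.png

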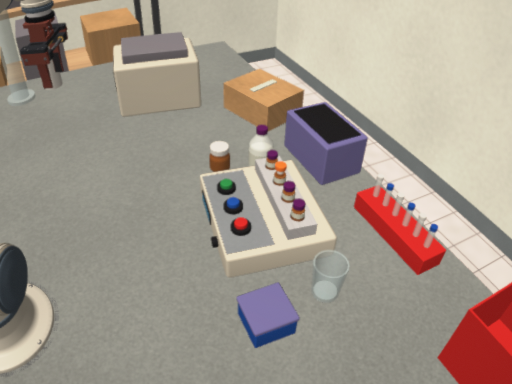

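View pics/top0.png

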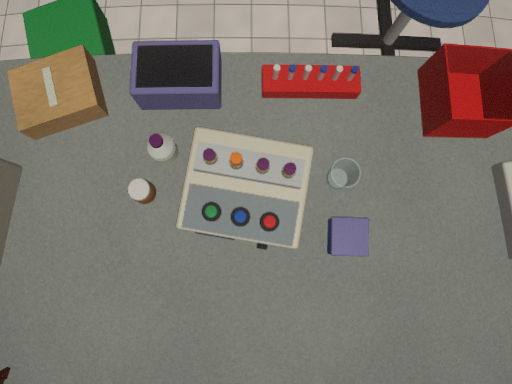

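View pics/wrist0.png

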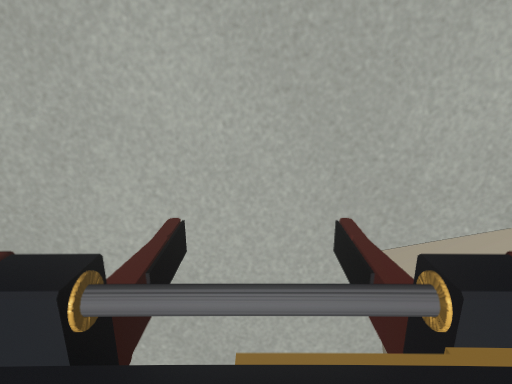

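Side view: the orange stopper is at about (281,168) and the green button at (227,186). Top view: orange (236,158), green (211,212), blue (240,216), red (269,221), with the bottle and jar on the +y side. Next I triangulate roughly.

```bash
cat > h.py <<'E'
import numpy as np,cv2
from workcell import r,eyes,order
def ray(c,uv):
    f=192/np.tan(np.radians(c["fov_y"])/2)
    K=np.array([[f,0,c["cx"]],[0,f,c["cy"]],[0,0,1]])
    p=cv2.undistortPoints(np.array([[uv]],float),K,np.array(c["dist_coeffs"]))[0,0]
    d=c["T"][:3,:3]@np.array([p[0],-p[1],-1.]); return c["T"][:3,3],d/np.linalg.norm(d)
def plane(c,uv,z):
    o,d=ray(c,uv); return o+d*(z-o[2])/d[2]
def tri(cs,uvs):
    A=np.zeros((3,3));b=np.zeros(3);R=[]
    for c,u in zip(cs,uvs):
        o,d=ray(c,u);P=np.eye(3)-np.outer(d,d);A+=P;b+=P@o;R.append((o,P))
    x=np.linalg.solve(A,b); return x,[round(float(np.linalg.norm(P@(x-o))),2) for o,P in R]
RNG={"orange":((5,170,110),(18,255,255)),"green":((55,120,40),(80,255,255)),"blue":((105,180,60),(125,255,255)),"red":((0,200,100),(4,255,255)),"purple":((135,100,20),(170,255,140))}
def blobs(im,col,amin=15):
    m=cv2.inRange(cv2.cvtColor(im,cv2.COLOR_RGB2HSV),*[np.array(x) for x in RNG[col]])
    n,l,s,c=cv2.connectedComponentsWithStats(m)
    return [(np.round(c[i],1).tolist(),s[i].tolist()) for i in range(1,n) if s[i][4]>=amin]
E
python3 - <<'E'
import cv2
from h import *
for n in("side","top"):
    im=cv2.imread(f"pics/{n}0.png")[:,:,::-1].copy()
    for k in RNG: print(n,k,blobs(im,k))
E
```

```text
side orange [([216.4, 162.2], [211, 156, 16, 15, 138]), ([278.5, 165.0], [268, 159, 18, 12, 103]), ([280.0, 175.8], [276, 174, 9, 4, 22]), ([288.1, 192.8], [284, 191, 10, 4, 19]), ([297.2, 211.1], [293, 209, 10, 4, 20])]
side green [([225.6, 184.1], [220, 179, 13, 11, 101])]
side blue [([389.6, 186.5], [388, 184, 5, 6, 19]), ([232.6, 202.7], [227, 198, 12, 10, 98]), ([411.0, 206.0], [409, 204, 5, 5, 23]), ([433.5, 227.3], [431, 225, 6, 6, 26]), ([268.3, 332.8], [239, 309, 57, 38, 450])]
side red [([398.5, 231.8], [355, 188, 90, 86, 2772]), ([240.3, 223.4], [234, 219, 13, 10, 109]), ([483.0, 342.9], [439, 284, 73, 100, 4953])]
side purple [([261.7, 129.3], [257, 125, 11, 10, 92]), ([271.9, 154.4], [268, 150, 9, 10, 70]), ([288.7, 186.3], [284, 182, 11, 10, 95]), ([298.5, 204.2], [293, 199, 12, 11, 108])]
top orange [([235.7, 158.1], [231, 153, 11, 11, 103])]
top green [([63.0, 27.6], [23, 0, 83, 58, 3645]), ([210.5, 210.9], [205, 205, 12, 13, 115])]
top blue []
top red [([455.0, 56.0], [452, 52, 6, 8, 15]), ([468.8, 99.8], [439, 52, 73, 85, 2512]), ([342.7, 75.7], [339, 74, 8, 5, 15]), ([315.3, 85.0], [309, 76, 16, 16, 42]), ([354.3, 79.4], [352, 76, 5, 8, 15]), ([341.1, 82.5], [337, 79, 9, 9, 30]), ([331.2, 84.2], [327, 81, 9, 7, 17]), ([295.8, 86.3], [291, 82, 10, 10, 26]), ([306.9, 87.2], [303, 83, 10, 9, 33]), ([334.3, 89.9], [327, 88, 16, 5, 32]), ([348.2, 89.9], [344, 88, 9, 5, 19])]
top purple [([155.4, 140.4], [149, 134, 14, 14, 137]), ([208.7, 154.1], [204, 149, 11, 11, 100]), ([262.7, 163.5], [258, 158, 11, 12, 98]), ([289.8, 168.1], [285, 163, 11, 11, 96])]
```

```bash
python3 - <<'E'
from h import *
from scipy.spatial.transform import Rotation as R
cs=[eyes.get_calibration(n) for n in("side","top")]
for nm,a,b in(("orange",(281,167),(235.7,158.1)),("green",(225.8,184.3),(210.5,210.9)),("blue",(232.6,203),(240,215.5)),("red",(240.5,223.5),(269,220.5)),("p1",(271.9,154.4),(208.7,154.1)),("p3",(288.7,186.3),(262.7,163.5)),("p4",(298.5,204.2),(289.8,168.1)),("bottle",(261.7,129.3),(155.4,140.4))):
    print(nm,*[x if isinstance(x,list) else x.round(1) for x in tri(cs,[a,b])])
c=eyes.get_calibration("wrist")["T"]
Rt=R.from_rotvec(r.read_eef_rot()).as_matrix();p=r.read_eef_pos()
print("cam in tool",(Rt.T@(c[:3,3]-p)).round(1),"axis",(Rt.T@-c[:3,2]).round(3), "camx",(Rt.T@c[:3,0]).round(3))
E
```

```text
orange [645.9  62.3 137.5] [1.84, 1.84]
green [538.3 119.3  82.1] [0.99, 0.99]
blue [527.1  54.7  82.6] [0.17, 0.17]
red [515.9  -9.1  82.6] [0.4, 0.4]
p1 [655.5 120.1 130.4] [1.03, 1.03]
p3 [634.7   5.6 129.8] [0.83, 0.83]
p4 [624.5 -51.8 130.4] [0.82, 0.82]
bottle [688.9 236.5 121.1] [1.4, 1.4]
cam in tool [  -0.6  -72.7 -162.1] axis [-0.     0.269  0.963] camx [1.    0.001 0.   ]
```

Triangulated positions fit the layout: 58 mm vial pitch, 65 mm button pitch, and a mixer yaw of about -10°. Next I shut the gripper and take wrist-camera views for accuracy.

```bash
cat >> h.py <<'E'
from scipy.spatial.transform import Rotation as R
Y=np.array([31,171.9,0]);Y/=np.linalg.norm(Y);X=np.array([Y[1],-Y[0],0])
ROT=R.from_matrix(np.column_stack([Y,X,[0,0,-1]])).as_rotvec()
E
python3 - <<'E'
from h import *
import pickle
r.set_gripper(0); print(r.read_grip_width(),r.read_time())
S=np.array([646,62.3,0]);G=np.array([538.3,119.3,0]);z=np.array([0,0,1])
out={}
for i,p in enumerate([S-60*X+25*Y+240*z,S-60*X-35*Y+240*z,G-60*X-25*Y+210*z,G-60*X+35*Y+210*z]):
    (r.move_ptp(p,ROT) if i==0 else r.move_linear(p)); r.wait(.2)
    c=eyes.get_calibration("wrist");im=eyes.grab_frame("wrist");out[i]=c
    cv2.imwrite(f"pics/w{i}.png",im[:,:,::-1])
    print(i,r.read_eef_pos(),{k:[b for b in blobs(im,k,300)] for k in("orange","green")})
pickle.dump(out,open("w.pkl","wb"));print(r.read_time(),r.read_force())
a=[cv2.resize(cv2.imread(f"pics/w{i}.png"),(400,300)) for i in range(4)]
cv2.imwrite("pics/wm.png",np.vstack([np.hstack(a[:2]),np.hstack(a[2:])]))
E
```

```text
0.41797209367787663 1.4917
0 [591.28068497  98.15401145 239.98664937] {'orange': [([229.3, 242.9], [219, 229, 22, 25, 365])], 'green': [([268.7, 123.0], [256, 110, 27, 27, 572])]}
1 [580.82343777  39.30226448 239.8751464 ] {'orange': [([293.4, 242.6], [280, 228, 28, 26, 517])], 'green': [([326.9, 122.8], [313, 110, 28, 27, 595])]}
2 [475.21067047 105.02310669 209.93481016] {'orange': [], 'green': [([286.3, 236.6], [277, 225, 19, 27, 356])]}
3 [485.4981475  163.68001766 210.14482711] {'orange': [], 'green': [([225.0, 238.2], [212, 225, 27, 28, 591])]}
6.6833 [-0.07339751 -0.06682694  0.89539455]
```

View pics/wm.png

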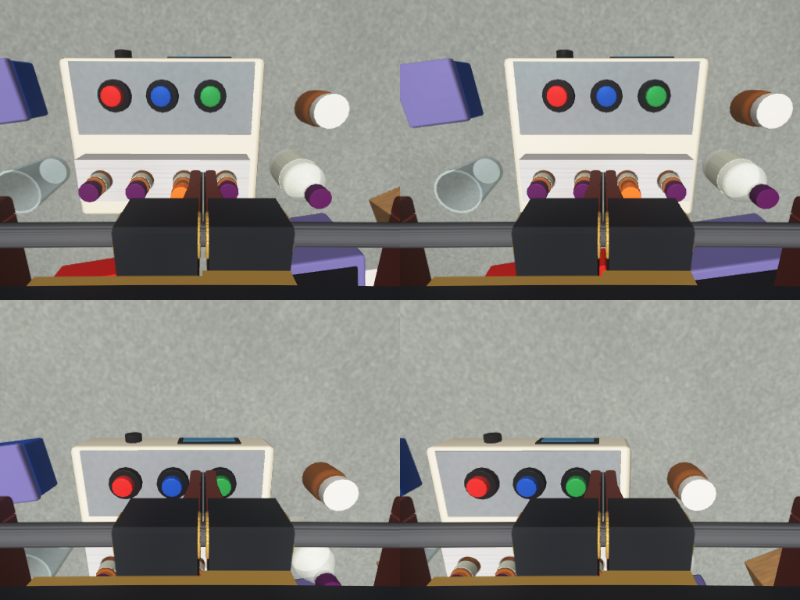

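The wrist picture has "up" pointing toward the robot, so the fingers half hide targets that lie farther out. The green button is clear in views 0 and 1 at (269,123) and (327,123). For the stopper I move the tool beyond it and look again.

```bash
python3 - <<'E'
from h import *
import pickle
S=np.array([646,62.3,0]);z=np.array([0,0,1])
out=pickle.load(open("w.pkl","rb"))
for i,p in((4,S+45*X-30*Y+235*z),(5,S+45*X+30*Y+235*z)):
    r.move_linear(p); r.wait(.2)
    c=eyes.get_calibration("wrist");im=eyes.grab_frame("wrist");out[i]=c
    cv2.imwrite(f"pics/w{i}.png",im[:,:,::-1])
    print(i,r.read_eef_pos(),{k:[b for b in blobs(im,k,150)] for k in RNG})
pickle.dump(out,open("w.pkl","wb"));print(r.read_time())
print(tri([out[0],out[1]],[(268.7,123),(326.9,122.8)]))
a=[cv2.resize(cv2.imread(f"pics/w{i}.png")[60:260,150:400],(400,320),interpolation=cv2.INTER_CUBIC) for i in(4,5)]
cv2.imwrite("pics/wm2.png",np.hstack(a))
E
```

```text
4 [684.76020895  25.05912494 235.24446336] {'orange': [([464.9, 27.1], [456, 15, 26, 29, 184]), ([293.6, 138.7], [279, 124, 30, 31, 729])], 'green': [([330.0, 10.1], [315, 0, 32, 25, 633])], 'blue': [([60.6, 11.9], [53, 0, 18, 44, 185]), ([259.7, 9.2], [245, 0, 30, 22, 548])], 'red': [([187.9, 12.7], [174, 0, 30, 22, 194]), ([112.5, 326.6], [91, 317, 43, 28, 534])], 'purple': [([159.2, 137.9], [145, 124, 29, 29, 637]), ([226.2, 137.9], [212, 124, 29, 29, 638]), ([359.4, 137.6], [346, 124, 29, 29, 673]), ([486.4, 149.4], [465, 134, 43, 33, 1089])]}
5 [695.59359965  82.84860565 235.1710858 ] {'orange': [([224.3, 138.3], [210, 124, 30, 30, 708])], 'green': [([266.2, 9.9], [252, 0, 30, 24, 598])], 'blue': [([9.9, 17.3], [0, 0, 23, 55, 647]), ([195.3, 8.9], [181, 0, 30, 21, 532])], 'red': [([121.2, 10.1], [108, 0, 31, 21, 359]), ([128.9, 278.4], [90, 270, 66, 13, 369]), ([68.1, 325.7], [48, 317, 43, 29, 470]), ([100.6, 328.1], [87, 317, 27, 25, 241]), ([126.3, 326.1], [115, 317, 23, 20, 202])], 'purple': [([158.2, 137.5], [144, 123, 29, 30, 638]), ([292.0, 137.2], [278, 123, 29, 29, 653]), ([90.6, 137.5], [76, 124, 30, 29, 662]), ([422.6, 148.7], [403, 134, 39, 32, 926])]}
9.5167
(array([537.73577568, 116.5848427 ,  88.13260822]), [0.0, 0.0])
```

View pics/wm2.png

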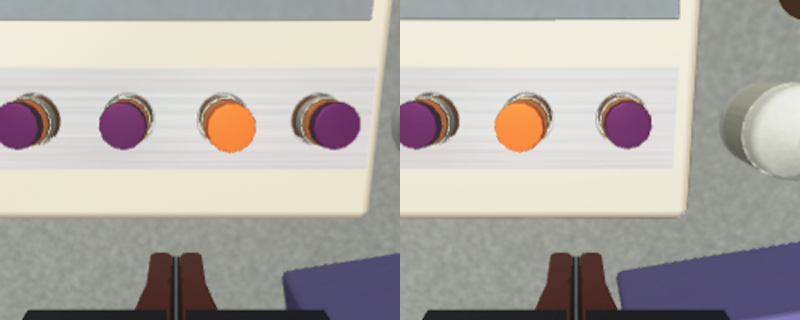

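The wrist views show the orange disc unobstructed at (294,139) and (224,138), between purple caps on each side.

```bash
python3 - <<'E'
from h import *
import pickle
o=pickle.load(open("w.pkl","rb"))
print(tri([o[4],o[5]],[(293.6,138.7),(224.3,138.3)]))
print("purple",tri([o[4],o[5]],[(226.2,137.9),(158.2,137.5)]),tri([o[4],o[5]],[(359.4,137.6),(292,137.2)]))
P=plane(o[4],(293.6,138.7),148);G=plane(o[0],(268.7,123),88);d=P-G
print(P,plane(o[5],(224.3,138.3),148),G,plane(o[1],(326.9,122.8),88),d@X,d@Y)
E
```

```text
(array([644.40572331,  60.86250929, 142.55247069]), [0.02, 0.02])
purple (array([634.06269087,   4.04382471, 136.7234307 ]), [0.0, 0.0]) (array([654.67412229, 118.08084724, 134.76891963]), [0.03, 0.03])
[643.71417238  60.36216315 148.        ] [643.98261152  61.59151907 148.        ] [537.74835148 116.58660391  88.        ] [537.74303973 116.61316447  88.        ] 114.26206469697462 -36.525655518382486
```

Stopper top centre is about (644.1, 61.0), which matches the midpoint of its purple neighbours at (644.4, 61.1). Its height of 143–148 mm stands clearly above the caps. Next I press down under force watch.

```bash
python3 - <<'E'
from h import *
x,y=644.1,61.0
r.move_linear([x,y,200]);r.move_linear([x,y,157],v=80);r.wait(.2)
f0=np.array(r.read_force());print(r.read_eef_pos(),f0,r.read_time())
z=157.;log=[]
while z>136.5:
    z-=1.0 if z>142 else 0.4
    r.move_linear([x,y,z],v=25)
    f=np.array(r.read_force())-f0;p=r.read_eef_pos()
    log.append((round(z,1),round(float(p[2]),2),f.round(1).tolist()))
    if f[2]>12: break
for l in log:print(*l)
r.wait(.2);print(r.read_force()-f0,r.read_eef_pos(),r.read_time())
E
```

```text
[644.41059482  61.01820818 157.91332629] [-0.22075087  0.59036224  0.58696875] 10.9917
156.0 156.1 [0.1, -1.1, -0.6]
155.0 154.85 [0.6, -1.8, -1.0]
154.0 153.85 [0.2, 0.1, -1.2]
153.0 152.88 [-0.2, -0.1, -0.5]
152.0 151.86 [-0.1, -0.2, -0.5]
151.0 150.86 [0.2, -0.6, -0.2]
150.0 149.85 [0.1, -0.1, -0.7]
149.0 148.87 [0.8, -0.2, -0.1]
148.0 148.0 [0.5, -1.2, -0.1]
147.0 147.46 [-0.3, -0.8, 1.8]
146.0 146.42 [-0.3, 0.9, 3.2]
145.0 145.01 [0.3, 0.1, 3.0]
144.0 143.85 [-0.4, -0.7, 3.2]
143.0 142.8 [0.6, -1.2, 2.5]
142.0 141.88 [0.8, -0.7, 2.3]
141.6 141.57 [0.0, -0.7, 3.8]
141.2 141.22 [0.3, -0.8, 3.2]
140.8 140.78 [0.2, -0.6, 4.1]
140.4 140.35 [-0.1, -0.6, 2.9]
140.0 139.93 [-0.1, -0.6, 3.3]
139.6 139.5 [0.1, -1.6, 3.9]
139.2 139.15 [-0.5, 0.5, 2.5]
138.8 138.78 [0.2, -0.5, 2.7]
138.4 138.4 [0.3, -0.3, 3.9]
138.0 138.35 [-0.5, -0.2, 4.6]
137.6 138.3 [-1.0, -1.4, 5.2]
137.2 138.3 [-0.4, -2.0, 7.8]
136.8 138.3 [-1.2, -0.3, 7.6]
136.4 138.33 [0.1, -0.3, 9.3]
[-1.32237416 -0.62078634  8.38204742] [644.38260101  60.99402105 138.31284484] 18.4417
```

Contact came at about 148 mm, sliding took about 3.5 N, and it came to a hard stop at 138.3 mm. I'll press once a little firmer, back off, look, and then press the button.

```bash
python3 - <<'E'
from h import *
import pickle
x,y=644.1,61.0
r.move_linear([x,y,135.4],v=25);print(r.read_force(),r.read_eef_pos())
r.move_linear([x,y,150],v=60);r.move_linear([x,y,235])
S=np.array([646,62.3,0]);z=np.array([0,0,1]);cs=[]
for i,p in((6,S+45*X+30*Y+235*z),(7,S+45*X-30*Y+235*z)):
    r.move_linear(p,v=200);r.wait(.2)
    cs.append(eyes.get_calibration("wrist"));im=eyes.grab_frame("wrist");cv2.imwrite(f"pics/w{i}.png",im[:,:,::-1])
    print({k:[b for b in blobs(im,k,400)] for k in("orange","purple")})
pickle.dump(cs,open("w2.pkl","wb"));print(r.read_time())
cv2.imwrite("pics/side1.png",eyes.grab_frame("side")[:,:,::-1])
E
```

```text
[-1.86893338 -0.21864005 12.97194083] [644.56031442  61.01079818 138.27978905]
{'orange': [([225.1, 138.0], [211, 124, 29, 29, 659])], 'purple': [([90.3, 138.2], [76, 124, 29, 29, 656]), ([157.9, 138.2], [144, 124, 29, 29, 636]), ([291.4, 138.0], [277, 124, 29, 29, 647]), ([421.9, 149.5], [402, 134, 39, 33, 921])]}
{'orange': [([291.7, 137.5], [277, 123, 30, 30, 680])], 'purple': [([158.0, 137.7], [144, 124, 29, 29, 641]), ([225.2, 137.8], [211, 124, 29, 29, 639]), ([358.5, 137.6], [345, 124, 29, 29, 672]), ([485.6, 149.5], [464, 134, 43, 33, 1082])]}
21.1833
```

View pics/w7.png

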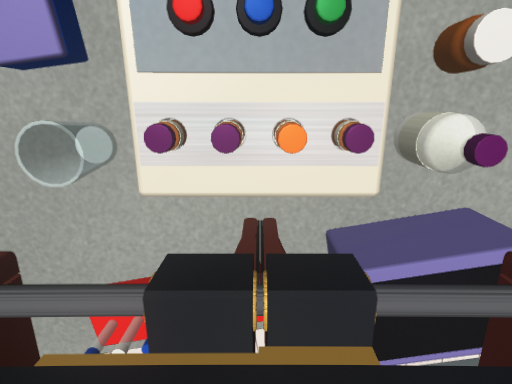

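The orange cap at (292,137) is now level with its neighbours: its disparity is 66.6 px against 67.2 px for the purple caps, and it was 69.3 px before. Next is the green button.

```bash
python3 - <<'E'
from h import *
x,y=537.7,116.6
r.move_linear([x,y,200],v=200);r.move_linear([x,y,96],v=120);r.wait(.15)
f0=np.array(r.read_force());print(r.read_eef_pos(),f0,r.read_time())
z=91.;log=[];r.move_linear([x,y,z],v=40)
while z>78.5:
    z-=1.0 if z>83 else .5
    r.move_linear([x,y,z],v=25)
    f=np.array(r.read_force())-f0;p=r.read_eef_pos()
    log.append((round(z,1),round(float(p[2]),2),f.round(1).tolist()))
    if f[2]>11 and p[2]<84: break
for l in log:print(*l)
r.wait(.3);print(r.read_force()-f0,r.read_eef_pos(),r.read_time())
r.move_linear([x,y,100],v=60);r.move_linear([x,y,200]);
r.move_linear(np.array([x,y,230])-110*X,v=200);r.wait(.2)
print(r.read_force(),r.read_time())
for n in("side","top"): cv2.imwrite(f"pics/{n}2.png",eyes.grab_frame(n)[:,:,::-1])
a=[cv2.imread(f"pics/{n}2.png") for n in("side","top")]
cv2.imwrite("pics/fin.png",cv2.resize(np.hstack(a),(800,300)))
E
```

```text
[538.28792949 116.68886761  97.16666716] [-0.37411708 -0.14674737  0.06597231] 23.4333
90.0 90.4 [2.5, 0.1, 2.7]
89.0 89.29 [3.2, 1.1, 2.8]
88.0 88.22 [2.9, 0.1, 4.6]
87.0 87.19 [3.4, 0.7, 4.4]
86.0 86.37 [2.5, 1.1, 5.5]
85.0 86.26 [2.0, 0.9, 9.3]
84.0 86.18 [-0.4, 1.3, 13.2]
83.0 86.08 [-2.3, 0.6, 16.0]
82.5 86.07 [-3.5, -0.6, 18.2]
82.0 86.02 [-3.4, -0.2, 21.5]
81.5 85.98 [-5.6, -1.0, 22.1]
81.0 85.95 [-7.2, -1.0, 24.7]
80.5 85.9 [-8.0, -1.2, 26.5]
80.0 85.86 [-7.8, -1.1, 27.7]
79.5 85.83 [-8.9, -1.4, 29.8]
79.0 85.77 [-10.2, -2.0, 32.0]
78.5 85.75 [-11.4, -2.2, 34.4]
[-11.03955828  -0.83210103  33.92288406] [538.29079417 116.69986937  85.73920049] 28.2583
[-0.33446619  0.20325812 -0.51718391] 30.5
```

View pics/fin.png

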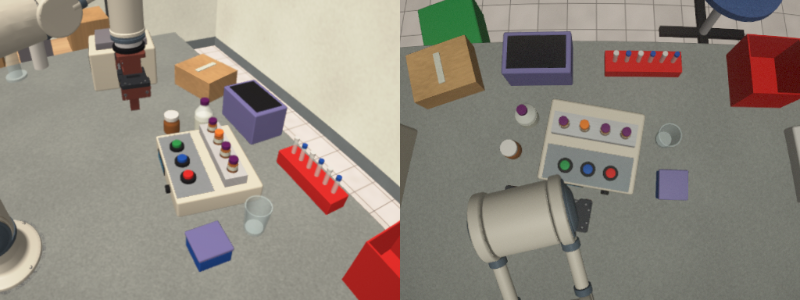

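The job isn't proven yet. The force followed a spring-like slope of about 0.7 N/mm from about 92 to 86.3 mm, then hit a stop, which fits a full 6 mm press. But the readings sit about 4 mm above the stated 88→82 mm. I'll check the button heights against the saved pictures before going on; this costs no robot time.

```bash
python3 - <<'E'
from h import *
import pickle
o=pickle.load(open("w.pkl","rb"))
im={i:cv2.imread(f"pics/w{i}.png")[:,:,::-1].copy() for i in range(6)}
for k in("red","green","blue"):
    b0=[b for b in blobs(im[0],k,200) if 90<b[0][1]<150 and 120<b[0][0]<350];b1=[b for b in blobs(im[1],k,200) if 90<b[0][1]<150 and 120<b[0][0]<350]
    print(k,b0,b1)
    if b0 and b1: print(tri([o[0],o[1]],[b0[0][0],b1[0][0]]))
print(r.read_eef_rot(),ROT,r.read_eef_pos())
for n in("side0","side1","side2","top0","top2"):
    m=cv2.imread(f"pics/{n}.png")[:,:,::-1].copy()
    print(n,{k:[b[0] for b in blobs(m,k,60) if b[1][4]<140] for k in RNG})
# collar/cap look
cv2.imwrite("pics/btn.png",np.hstack([cv2.resize(cv2.imread(f"pics/w{i}.png")[ya:yb,xa:xb],(390,300),interpolation=cv2.INTER_CUBIC) for i,ya,yb,xa,xb in((0,75,175,205,335),(3,190,290,165,295))]))
E
```

```text
red [] []
green [([268.7, 123.0], [256, 110, 27, 27, 572])] [([326.9, 122.8], [313, 110, 28, 27, 595])]
(array([537.73577568, 116.5848427 ,  88.13260822]), [0.0, 0.0])
blue [([205.3, 122.8], [193, 110, 26, 27, 536])] [([263.8, 122.9], [251, 110, 26, 27, 537])]
(array([526.09290569,  52.72738862,  89.98789073]), [0.1, 0.1])
[-2.41067523e+00 -2.01366984e+00  1.91049952e-03] [2.41051952 2.01469602 0.        ] [429.81215573 135.89709654 229.32859616]
side0 {'orange': [[216.4, 162.2], [278.5, 165.0]], 'green': [[225.6, 184.1]], 'blue': [[232.6, 202.7]], 'red': [[240.3, 223.4]], 'purple': [[261.7, 129.3], [271.9, 154.4], [288.7, 186.3], [298.5, 204.2]]}
side1 {'orange': [[279.8, 171.2]], 'green': [[225.6, 184.0]], 'blue': [[232.6, 202.8]], 'red': [[240.4, 223.5]], 'purple': [[261.7, 129.3], [271.9, 154.4], [288.7, 186.3], [298.5, 204.2]]}
side2 {'orange': [[279.9, 171.2]], 'green': [[225.6, 184.0]], 'blue': [[232.6, 202.8]], 'red': [[240.4, 223.4]], 'purple': [[261.8, 129.2], [271.9, 154.4], [288.7, 186.3], [298.5, 204.2]]}
top0 {'orange': [[235.7, 158.1]], 'green': [[210.5, 210.9]], 'blue': [], 'red': [], 'purple': [[155.4, 140.4], [208.7, 154.1], [262.7, 163.5], [289.8, 168.1]]}
top2 {'orange': [[235.7, 159.0]], 'green': [[210.6, 211.0]], 'blue': [], 'red': [[331.6, 85.4]], 'purple': [[155.5, 140.4], [208.7, 154.1], [262.7, 163.6], [289.8, 168.2]]}
```

View pics/btn.png

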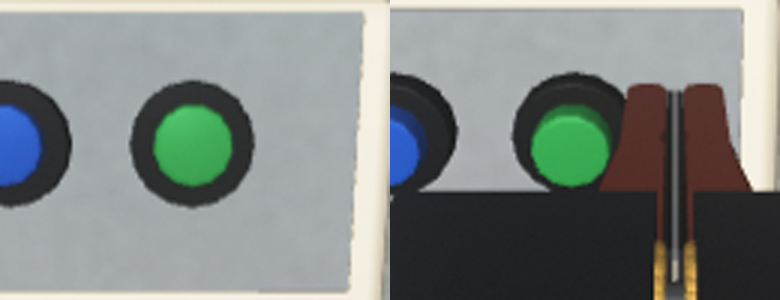

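The surroundings are unchanged and the stopper stays seated. From its apparent size (44 mm rim), the collar top is about 9 mm below the cap, so it shouldn't block a full press. The 4 mm offset is still unexplained, so I'll repeat the press briefly, taking side pictures and moments to show how far the cap really goes.

```bash
python3 - <<'E'
from h import *
x,y=537.7,116.6
r.move_linear([x,y,110],v=220);r.wait(.1)
f0=np.array(r.read_force());t0=np.array(r.read_ft_torque())
print(r.read_eef_pos(),f0,r.read_time())
for z,v in((96,60),(93,40),(91,30),(89,30),(87,30),(84,30),(81,30)):
    r.move_linear([x,y,z],v=v);p=r.read_eef_pos()
    print(z,p.round(2),(r.read_force()-f0).round(1),(r.read_ft_torque()-t0).round(2))
    if z in(96,84,81): cv2.imwrite(f"pics/s_{z}.png",eyes.grab_frame("side")[:,:,::-1])
    if z==81: cv2.imwrite(f"pics/wr_{z}.png",eyes.grab_frame("wrist")[:,:,::-1])
print(r.read_eef_pos(),r.read_time())
a=[cv2.resize(cv2.imread(f"pics/s_{z}.png")[140:240,180:310],(390,300),interpolation=cv2.INTER_CUBIC) for z in(96,81)]
cv2.imwrite("pics/prs.png",np.hstack(a))
E
```

```text
[537.95753616 116.92238942 111.78974639] [-0.42146031 -0.45994451  0.24157218] 31.5917
96 [537.17 116.61  95.32] [ 0.8  0.7 -0.4] [-0.01  0.01 -0.01]
93 [537.64 116.58  92.84] [-0.5  0.3 -1. ] [-0.01 -0.03  0.03]
91 [537.95 116.66  91.36] [-0.1  0.6  2. ] [-0.04 -0.03  0.05]
89 [537.96 116.64  89.31] [1.9 1.3 3. ] [-0.02 -0.04  0.01]
87 [537.97 116.62  87.29] [1.2 1.  4.2] [-0.03 -0.07 -0.01]
84 [538.06 116.64  86.17] [-3.  -0.1 11.8] [-0.14  0.62  0.03]
81 [538.18 116.67  85.93] [-8.5 -1.3 22.5] [-0.34  1.74 -0.01]
[538.18750104 116.63274778  85.93608576] 33.675
```

View pics/prs.png

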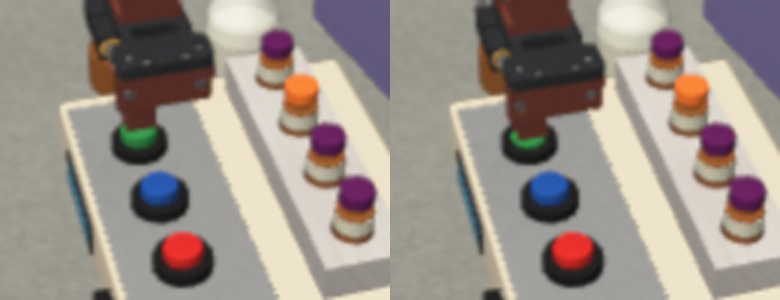

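View pics/wr_81.png

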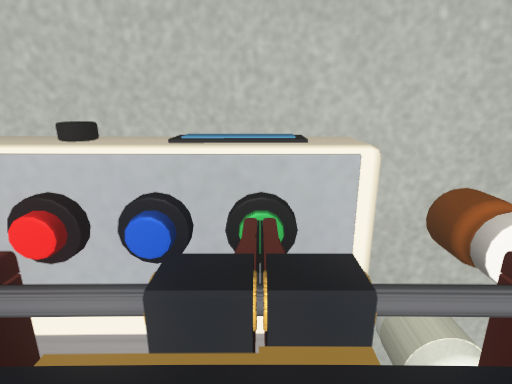

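View pics/s_81.png

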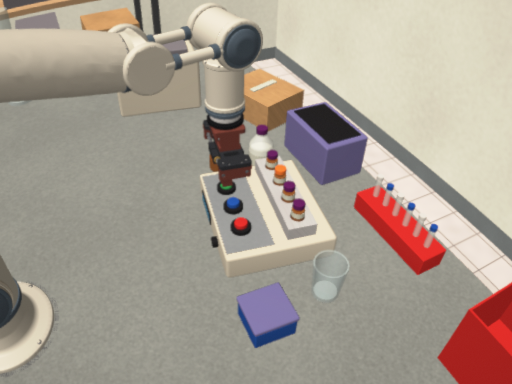

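In the side view the green cap is pushed almost flush with its collar. Contact at about 92 mm, the stop at 86.2 mm and the centred moment match the first press, so the full ~6 mm travel is reached. I withdraw now, check, and hand in.

```bash
python3 - <<'E'
from h import *
x,y=537.7,116.6
r.move_linear([x,y,100],v=60);r.move_linear([x,y,190]);r.move_linear(np.array([x,y,220])-80*X);r.wait(.15)
print(r.read_force(),r.read_time())
m=eyes.grab_frame("side");print({k:[b[0] for b in blobs(m,k,60) if b[1][4]<140] for k in RNG},r.read_time())
order.sign_off()
E
```

```text
[ 0.19178726  0.0174877  -0.03740687] 35.7583
{'orange': [[279.9, 171.2]], 'green': [[225.7, 184.0]], 'blue': [[232.7, 202.8]], 'red': [[240.3, 223.5]], 'purple': [[261.8, 129.2], [271.9, 154.4], [288.7, 186.3], [298.5, 204.2]]} 35.8083
the job is handed in; nothing more can be done
```

The orange stopper is fully home and the green button was pressed down and sprang back. I handed the job in at about 35.8 s.

- **Stopper:** the shut fingertips pushed it from about 148 mm to a hard stop at 138.3 mm. It slid at about 3.5 N and I finished with 13 N. The wrist views afterwards showed it level with the purple caps.
- **Button:** I pressed it twice, both before hand-in. After the first press the readings didn't match the stated heights, so I pressed again to check. Both times it moved about 6 mm on its spring to a hard stop. The first press reached about 34 N, harder than needed.
- **Final check:** green was back up, and red, blue, the purple caps and the bottle cap had not moved in the side view. I did not measure the jar, beaker and tip box separately. The force on the tool was about 0.

**Disagreements:**
- The button's contact and stop came at about 92 and 86.2 mm of tool height, against the stated 88 and 82 mm. The camera measured 88 mm. I did not find the cause; the full 6 mm travel and the side picture are my evidence of a full press.
- The camera put the stopper about 5 mm lower than where the fingers met it, so I relied on the force readings instead.

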